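Change the sequencer bench over to its standby feed through centre off

ROBOT

A 7-joint arm with a two-finger parallel gripper is mounted at the origin on the work surface. World frame = base frame: x ahead of the robot, y to its left, z up, the work surface at z = 0. Lengths are in m, angles in rad, forces in N, time in s.
With the tool pointing down it reaches from about 0.35 to 0.9 m from the base axis. Payload 19.9 kg.
Tool frame: the origin (TCP) lies midway between the tips of the shut fingers; the grasp point (between the pads) lies 19 mm behind it; z points along the fingers, y is the line along which they close (so a half turn about z gives the same grasp; the last joint's range is limited). The gripper opens to 94 mm and grips with 3 to 60 N. Pads are 16 mm wide; open, the fingers measure 119 mm over their backs; the gripper's body (75 mm by 177 mm) begins 78 mm behind the grasp point.
Start: joints at [-1.349, 0.417, -0.01, 1.614, 0.005, 1.111, -0.053], TCP at [0.163, 0.603, 0.205] pointing down, gripper open.
Joint ranges: [-2.81, 2.81], [-0.39, 2.02], [-1.27, 1.25], [0.06, 2.57], [-1.19, 4.33], [0.19, 2], [-2.82, 2.82]. Speed limits (rad/s): [1.89, 1.89, 2.39, 2.39, 3.01, 3.01, 3.01].

INTERFACE

Orientations are given as a rotation vector (axis times angle).
In Python, from rig import r, imaging gives the robot as it stands.
- The arm moves only by the shell command python3 -m inch 'ROWS' [FORCE]. ROWS is JSON, a list of rows, each an object with "offset": the shift along the tool's x, y, z in cm, a list of three; "turn": the turn, a rotation vector about the tool's x, y, z in degrees, a list of three; "jaw": the closure, from -1 (fully open) to 1 (shut), so that 0 is half open. In form: [{"offset": [tx, ty, tz], "turn": [wx, wy, wz], "jaw": jaw}, ...]. A call has 1 to 20 rows; each row shifts and turns the commanded pose from where the row before left it, along the tool's axes as they then stand; what a row does not reach is not made up. A row lasts 1/10 s, in which the tool goes at most 50 mm and 8.59 degrees, less where a joint would pass 70% of its speed; a pose out of reach is approached as far as the arm can. A call with a gripper value outside its range is refused whole. The fingers move at their own pace and stop on an object; FORCE is the grip in N (left out, the last holds). Time passes only in rows, so rows that do not move let the fingers close. It gives the time, the measured TCP pose, the force, the opening and the grip force at its end, in the units of the state.
- r.observe(): the state, without advancing time (a new reading comes with each control period).
- imaging.snapshot(name): name is "scene" or "top" or "wrist"; returns the picture (384x512x3 uint8, red, green, blue); there is no depth.
- imaging.calibration(name): a dict with "mtx" (3x3 intrinsics, pixels), "k1" (the pictures are not rectified: a ray, as slopes to the right and down, at radius r is drawn at 1 + k1 r^2 times it, then the intrinsics apply), "origin" and "orientation" of the camera in the world; the wrist camera has in their place "tool_from_camera" (4x4, takes a point from camera to tool coordinates, whose origin is the TCP and whose axes are the flange's). Camera axes: x right, y down, z forward; pixel columns grow to the right and rows downward; lengths in m; the calibration is good to about 2 mm. A picture is of the moment at which its call begins: read the wrist's pose just before it. calibration takes no time and is no camera call.
- r.sign_off(): hands the job in; it is judged then, once.
The state is a dict: "clock": time; "joint_pos": joint angles; "qd": joint speeds; "tau": joint torques, N m; "tool_pos": TCP position; "ee_rot": TCP orientation; "ft_force": force on the tool from outside, world axes, zero at the start; "ft_torque": the same for the moment, N m; "opening": finger opening in m; "grasp_force": force on a finger pad.
Only numpy, scipy, OpenCV 4.12 (cv2) and the standard library are available. Lean on these libraries where they do the work, as an engineer would, in place of code of your own. Each camera call takes 0.05 s, during which the arm holds its last target. There are 200 camera calls.

TASK

Two feed changeover switches stand on the bench; the sequencer's is the one whose lever is a stirrup (two arms joined by a crossbar), leaning over to one side. Move that lever to its upright centre-off position, let it pause there for two full seconds, then move it on across to its stop on the opposite side and let go. Leave the lever of the other switch, the one with a ball on a single stem, where it is.

Things in the scene. Friction and masses are not known exactly. Their poses are not given: they have to be found in the camera images.
- feed_box: Fixed grey switch housing, a box 130 (its x) x 90 (its y) x 60 mm high with a black inlay and white marks on top: one at its -x end, two at its +x end. Its yaw varies. Origin: centre of its underside, on the bench. The lever swings in the vertical plane along the housing's x axis, about a pivot line along the housing's y axis, 65 mm above the origin.
- feed_lever (a joint): Angle in rad of the sequencer's stirrup lever: 0 = upright (centre off), negative = leaning to the housing's -x end (where it starts, between -0.65 and -0.5), positive = leaning to the housing's +x end; stops at -0.65 and +0.65. Steel arms of 10 mm diameter, 80 mm apart, carry the crossbar 85 mm above the pivot when upright. No spring and no click at the centre: friction keeps the lever where it is left; about 2 N at the crossbar moves it.
- feed_bar (a point): Middle of the crossbar of the sequencer's lever: a round light grey plastic bar of 16 mm diameter, 90 mm long, parallel to the housing's y axis; 70 mm of it is free between the arms. It rides on an arc of 85 mm radius about the pivot, 133 to 150 mm above the bench. The bar may turn between gripper pads.
- ball (a point): Centre of the light grey ball, 28 mm in diameter, on top of the other switch's lever: a single 10 mm steel stem, the ball 85 mm from its pivot, on a housing of the same size and look, at least 240 mm from the sequencer's, centre to centre. It starts anywhere in its swing and must be left where it is.

How it is judged:
On the way, in this order (a step that is already met when the one before it is completed fails the run):
1. the stirrup lever stands still at centre off (within 0.2 rad of upright) for 1.5 s (value of joint feed_lever between -0.2 and 0.2 rad and velocity of joint feed_lever between -0.15 and 0.15 rad/s), for 1.5 s.
2. then the lever is over on the opposite side (beyond +0.45 rad) (value of joint feed_lever above 0.45 rad), for 0.2 s.
At the end, for the whole second after the job is handed in: The stirrup lever rests at the opposite side from its start, beyond +0.45 rad (its stop is at +0.65), after having stood still within 0.2 rad of upright for at least 1.5 s on the way; it is let go (value of joint feed_lever above 0.45 rad and velocity of joint feed_lever between -0.1 and 0.1 rad/s); the robot touches nothing.
It fails at once if the ball lever of the other switch is moved (its ball by more than 15 mm) (distance of ball from where it was at the start of the episode above 0.015 m).
It also fails if it takes over 38 s, if anything falls off the work surface, if the arm or the gripper's body presses on something with over 40 N, if the wrist force passes 120 N, or if a joint passes its speed limit or range.

## Working session

There is one attempt and no reset: what is moved stays moved. The work goes in short steps, Python scripts to look and compute and a shell command to move; the robot and the scene stay as the last step left them, time stands still between calls to the robot, and variables do not carry over. Pictures are saved under pics/ and viewed, at most 10 in all, crops included, and the job is handed in when it is done.

```bash
mkdir -p pics; python3 - <<'E'
from rig import r, imaging
import cv2, numpy as np
np.set_printoptions(precision=4,suppress=True)
for n in("scene","top"):
    im=imaging.snapshot(n); cv2.imwrite(f"pics/{n}0.png",im[:,:,::-1]); c=imaging.calibration(n); print(n,c)
s=r.observe(); print({k:s[k] for k in("clock","tool_pos","ee_rot","opening","ft_force")})
E
```

```text
scene {'mtx': array([[352.2548,   0.    , 254.1475],
       [  0.    , 352.2548, 186.7645],
       [  0.    ,   0.    ,   1.    ]]), 'k1': -0.005030442831487033, 'origin': array([0.8615, 0.1636, 0.6529]), 'orientation': array([-1.4241, -2.3811,  0.7079])}
top {'mtx': array([[362.9864,   0.    , 256.2398],
       [  0.    , 362.9864, 187.8583],
       [  0.    ,   0.    ,   1.    ]]), 'k1': -0.08719241747949846, 'origin': array([ 0.4648, -0.0007,  0.7543]), 'orientation': array([-2.1695,  2.1364, -0.1196])}
{'clock': 0.1, 'tool_pos': array([0.1629, 0.603 , 0.2049]), 'ee_rot': array([-0.4132, -3.1142,  0.0018]), 'opening': 0.09408372604296575, 'ft_force': array([ 0.2146, -0.2047,  0.3237])}
```

View pics/scene0.png

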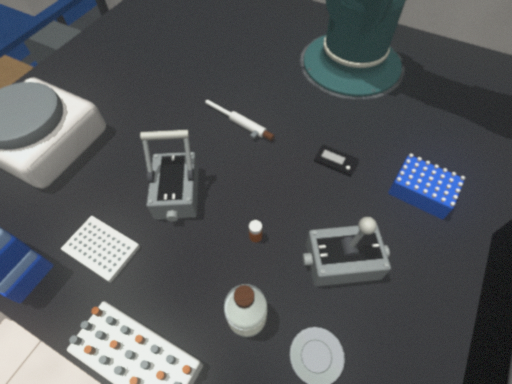

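View pics/top0.png

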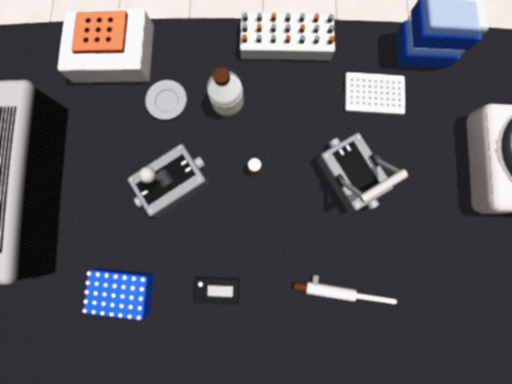

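The scene view shows the stirrup switch at about (173,185), its bar from (141,135) to (188,134), and the ball lever at (367,226). In the top view the stirrup housing is near (355,172), the bar runs from (362,197) to (407,173), and the ball is at (148,175).

```bash
cat > h.py <<'E'
import cv2, numpy as np
from rig import r, imaging
from scipy.spatial.transform import Rotation as R
np.set_printoptions(precision=4,suppress=True)
def ray(n,px):
    c=imaging.calibration(n)
    u=cv2.undistortPoints(np.array([[px]],float),c["mtx"],np.array([c["k1"],0,0,0.]))[0,0]
    return np.array(c["origin"]),R.from_rotvec(c["orientation"]).apply([u[0],u[1],1])
def plane(n,px,z):
    o,d=ray(n,px); return o+d*(z-o[2])/d[2]
def tri(a,b):
    (o,d),(p,e)=ray("scene",a),ray("top",b)
    s=np.linalg.lstsq(np.c_[d,-e],p-o,rcond=None)[0]
    x,y=o+s[0]*d,p+s[1]*e
    return (x+y)/2,np.linalg.norm(x-y)
def bar(img,x0,y0,x1,y1,thr=(150,150,120)):
    m=np.zeros(img.shape[:2],np.uint8); m[y0:y1,x0:x1]=(img[y0:y1,x0:x1]>np.array(thr)).all(2)*255
    c=max(cv2.findContours(m,0,2)[0],key=cv2.contourArea)
    (cx,cy),wh,a=cv2.minAreaRect(c); b=cv2.boxPoints(((cx,cy),wh,a))
    e=[np.linalg.norm(b[1]-b[0]),np.linalg.norm(b[2]-b[1])]
    ends=((b[1]+b[2])/2,(b[3]+b[0])/2) if e[0]>e[1] else ((b[0]+b[1])/2,(b[2]+b[3])/2)
    return np.array(sorted(ends,key=lambda p:p[0])),(cx,cy),wh
E
python3 - <<'E'
from h import *
S=cv2.imread("pics/scene0.png")[:,:,::-1];T=cv2.imread("pics/top0.png")[:,:,::-1]
es,cs,ws=bar(S,130,122,200,146); et,ct,wt=bar(T,352,160,415,210)
print(es,ws,et,wt)
print("mid",tri(cs,ct)); 
for i in 0,1:
  for j in 0,1: print(i,j,tri(es[i],et[j]))
big=np.hstack([cv2.resize(T[115:225,300:420],None,fx=3.3,fy=3.3,interpolation=2),cv2.resize(S[115:235,130:250],None,fx=3.3,fy=3.025,interpolation=2)])
cv2.imwrite("pics/crop.png",big[:,:,::-1]);print(big.shape)
# ball
print("ball",tri((367,226),(148,175)))
E
```

```text
[[139.9972 134.9475]
 [187.0773 132.4696]] (6.096824645996094, 47.1452751159668) [[355.1114 207.1511]
 [399.5126 164.2809]] (25.97287368774414, 61.719688415527344)
mid (array([ 0.5493, -0.2055,  0.1401]), np.float64(0.009593859203946268))
0 0 (array([ 0.5442, -0.2057,  0.1331]), np.float64(0.10511437704561259))
0 1 (array([ 0.5825, -0.2361,  0.1551]), np.float64(0.0014310144897172546))
1 0 (array([ 0.5147, -0.1733,  0.1253]), np.float64(0.01668170977989869))
1 1 (array([ 0.5615, -0.1813,  0.1925]), np.float64(0.07645977866182402))
(363, 792, 3)
ball (array([0.5589, 0.1953, 0.1434]), np.float64(0.0034405302940973504))
```

View pics/crop.png

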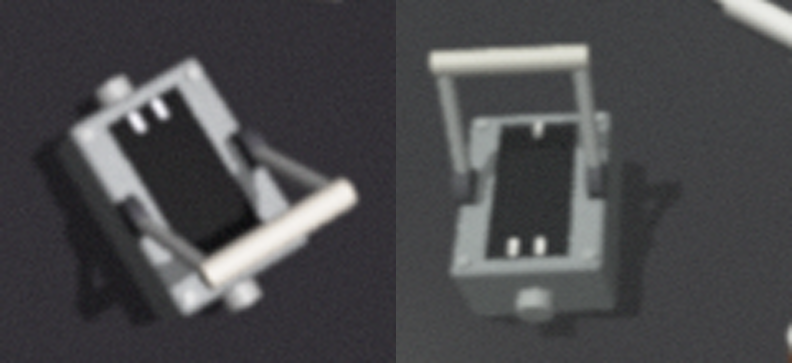

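The crop confirms it: the two marks are at the far end (crop left at (148,115)) and the bar leans over the one-mark end. In the top view the bar runs from about (363,197) to (406,172). My first top-view mask leaked into the housing, so I'll tighten it and check against the housing corners.

```bash
python3 - <<'E'
from h import *
S=cv2.imread("pics/scene0.png")[:,:,::-1];T=cv2.imread("pics/top0.png")[:,:,::-1]
es,cs,ws=bar(S,130,122,200,146)
for t in (190,200,210):
    et,ct,wt=bar(T,352,160,415,210,(t,t-10,t-30)); print(et.ravel(),wt)
    print("mid",*tri(cs,ct)); print(*tri(es[0],et[1]),*tri(es[1],et[0]))
C=[plane("top",p,.06)[:2] for p in((359.1,133.2),(321.8,155),(356,209.8),(392.4,187.7))]
c=np.mean(C,0); x=(C[0]+C[1]-C[2]-C[3])/2; y=(C[1]+C[2]-C[0]-C[3])/2
print("centre",c,"len",np.linalg.norm(x),np.linalg.norm(y),"yaw",np.degrees([np.arctan2(x[1],x[0]),np.arctan2(-y[0],y[1])]))
u=x/np.linalg.norm(x)
for th in(-.65,-.5): print(th, c+u*.085*np.sin(th), .065+.085*np.cos(th))
s=r.observe(); print(s["tool_pos"], R.from_rotvec(s["ee_rot"]).as_matrix())
E
```

```text
[362.8393 198.7371 406.1607 172.2629] (7.91655969619751, 50.77027130126953)
mid [ 0.5479 -0.2146  0.1355] 0.0011628600954515511
[ 0.5717 -0.2538  0.1352] 0.0016019575069332061 [ 0.5242 -0.1758  0.1359] 0.0016497571818570975
[362.8111 198.6931 405.7725 172.2554] (7.140827178955078, 50.44438171386719)
mid [ 0.548  -0.2143  0.1357] 0.0008748601668800331
[ 0.5718 -0.2533  0.1354] 0.0010420816781800731 [ 0.5243 -0.1757  0.136 ] 0.0016407253388326711
[363.1854 198.3033 405.7787 172.2741] (6.494422912597656, 49.91698455810547)
mid [ 0.5482 -0.2144  0.1359] 0.0013036948476742082
[ 0.5718 -0.2533  0.1354] 0.0010356577821235865 [ 0.5247 -0.1758  0.1365] 0.0024989974600095922
centre [ 0.5857 -0.1885] len 0.12470470061956268 0.08593830347814027 yaw [31.0239 31.239 ]
-0.65 [ 0.5417 -0.215 ] 0.13266712287666976
-0.5 [ 0.5508 -0.2095] 0.13959451776068169
[0.1629 0.603  0.2049] [[-0.9654  0.2608 -0.0002]
 [ 0.2608  0.9654 -0.0011]
 [-0.0001 -0.0011 -1.    ]]
```

Bar middle is at (0.548, -0.214, 0.136) and its ends are 91 mm apart, which matches the 90 mm spec. Housing yaw is 31.2° and the lever angle about -0.57. The straight path over there stays about 0.2 m from the ball.

```bash
python3 -m inch '[{"offset":[0,0,-2.5],"turn":[0,0,0],"jaw":-1},{"offset":[0,0,-2.5],"turn":[0,0,0],"jaw":-1},{"offset":[-2.5,-3,0],"turn":[0,0,0],"jaw":-1},{"offset":[-2.5,-3,0],"turn":[0,0,0],"jaw":-1},{"offset":[-2.5,-3,0],"turn":[0,0,0],"jaw":-1},{"offset":[-2.5,-3,0],"turn":[0,0,0],"jaw":-1},{"offset":[-2.5,-3,0],"turn":[0,0,0],"jaw":-1},{"offset":[-2.5,-3,0],"turn":[0,0,0],"jaw":-1},{"offset":[-2.5,-3,0],"turn":[0,0,0],"jaw":-1},{"offset":[-2.5,-3,0],"turn":[0,0,0],"jaw":-1},{"offset":[-2.5,-3,0],"turn":[0,0,0],"jaw":-1},{"offset":[-2.5,-3,0],"turn":[0,0,0],"jaw":-1},{"offset":[-2.5,-3,0],"turn":[0,0,0],"jaw":-1},{"offset":[-2.5,-3,0],"turn":[0,0,0],"jaw":-1},{"offset":[-2.5,-3,0],"turn":[0,0,0],"jaw":-1},{"offset":[-2.5,-3,0],"turn":[0,0,0],"jaw":-1},{"offset":[-2.5,-3,0],"turn":[0,0,0],"jaw":-1},{"offset":[-2.5,-3,0],"turn":[0,0,0],"jaw":-1},{"offset":[-2.5,-3,0],"turn":[0,0,0],"jaw":-1},{"offset":[-2.5,-3,0],"turn":[0,0,0],"jaw":-1}]' 10
cat >> h.py <<'E'
def go(target):  # offset in tool axes (cm) to a world TCP target, and turn to yaw 31.2 deg of tool y
    s=r.observe(); M=R.from_rotvec(s["ee_rot"]).as_matrix()
    G=np.array([[np.sin(a:=np.radians(31.2))*-1*-1,np.cos(a),0],[-np.cos(a),np.sin(a),0],[0,0,-1]])
    G[:,0]=np.cross(G[:,1],G[:,2])
    print("clock",s["clock"],"tcp",s["tool_pos"],"off cm",M.T@(np.array(target)-s["tool_pos"])*100,"turn",np.degrees(R.from_matrix(M.T@G).as_rotvec()),"q7",s["joint_pos"][6],"F",s["ft_force"])
E
python3 -c "from h import *; go([.548,-.2144,.255])"
```

```text
clock: 2.1
tool_pos: [0.4569, -0.0368, 0.2555]
ee_rot: [0.413, 3.114, 0.0]
ft_force: [0.3, 0.9, -0.7]
opening: 0.0938
grasp_force: 0.0
clock 2.1 tcp [ 0.4569 -0.0368  0.2555] off cm [-13.4247 -14.7698   0.0548] turn [ 0.0156  0.0095 43.698 ] q7 1.3694826392244217 F [ 0.3242  0.8562 -0.6626]
```

```bash
python3 -m inch '[{"offset":[-2.7,-2.95,0],"turn":[0,0,0],"jaw":-1},{"offset":[-2.7,-2.95,0],"turn":[0,0,0],"jaw":-1},{"offset":[-2.7,-2.95,0],"turn":[0,0,0],"jaw":-1},{"offset":[-2.7,-2.95,0],"turn":[0,0,0],"jaw":-1},{"offset":[-2.65,-2.95,0],"turn":[0,0,0],"jaw":-1},{"offset":[0,0,0],"turn":[0,0,7.3],"jaw":-1},{"offset":[0,0,0],"turn":[0,0,7.3],"jaw":-1},{"offset":[0,0,0],"turn":[0,0,7.3],"jaw":-1},{"offset":[0,0,0],"turn":[0,0,7.3],"jaw":-1},{"offset":[0,0,0],"turn":[0,0,7.3],"jaw":-1},{"offset":[0,0,0],"turn":[0,0,7.2],"jaw":-1},{"offset":[0,0,0],"turn":[0,0,0],"jaw":-1},{"offset":[0,0,0],"turn":[0,0,0],"jaw":-1}]' 10
python3 - <<'E'
from h import *
go([.548,-.2144,.117])
im=imaging.snapshot("wrist"); cv2.imwrite("pics/w1.png",im[:,:,::-1])
c=imaging.calibration("wrist"); X=np.array(c["tool_from_camera"]); s=r.observe()
# predicted pixel of the bar's middle and ends
M=R.from_rotvec(s["ee_rot"]).as_matrix()
for p in((.548,-.2144,.1358),(.5718,-.2533,.1358),(.5243,-.1757,.1358)):
    t=np.linalg.inv(X)@np.r_[M.T@(np.array(p)-s["tool_pos"]),1]
    print(cv2.projectPoints(t[None,:3],np.zeros(3),np.zeros(3),c["mtx"],np.array([c["k1"],0,0,0.]))[0].ravel())
E
```

```text
clock: 3.4
tool_pos: [0.5479, -0.2126, 0.2553]
ee_rot: [-1.537, -2.74, 0.001]
ft_force: [-0.9, 0.0, 0.4]
opening: 0.0939
grasp_force: 0.0
clock 3.4 tcp [ 0.5479 -0.2126  0.2553] off cm [-0.1601 -0.0807 13.8275] turn [-0.0302 -0.0063  0.218 ] q7 1.1761807760277705 F [-0.8728  0.0086  0.4497]
[254.4808 190.0017]
[254.639  235.3804]
[254.2942 141.6929]
```

View pics/w1.png

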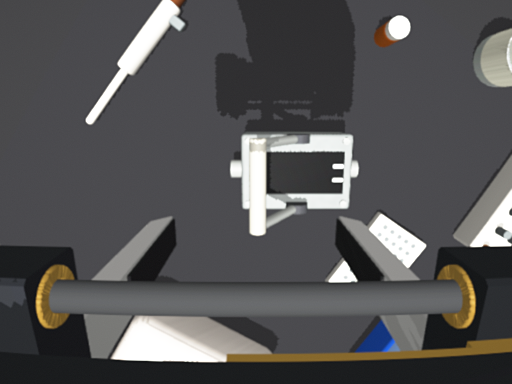

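The wrist view shows the bar from (258,137) to (258,235), square to the jaws. That is about 3 px from the predicted position, so I'll descend with a small correction and grip gently.

```bash
python3 -m inch '[{"offset":[0.1,0.2,2.5],"turn":[0,0,0],"jaw":-1},{"offset":[0,0,2.5],"turn":[0,0,0],"jaw":-1},{"offset":[0,0,2.5],"turn":[0,0,0],"jaw":-1},{"offset":[0,0,2.5],"turn":[0,0,0],"jaw":-1},{"offset":[0,0,2.5],"turn":[0,0,0],"jaw":-1},{"offset":[0,0,1.3],"turn":[0,0,0],"jaw":-1},{"offset":[0,0,0],"turn":[0,0,0],"jaw":1},{"offset":[0,0,0],"turn":[0,0,0],"jaw":1},{"offset":[0,0,0],"turn":[0,0,0],"jaw":1},{"offset":[0,0,0],"turn":[0,0,0],"jaw":1},{"offset":[0,0,0],"turn":[0,0,0],"jaw":1},{"offset":[0,0,0],"turn":[0,0,0],"jaw":1},{"offset":[0,0,0],"turn":[0,0,0],"jaw":1},{"offset":[0,0,0],"turn":[0,0,0],"jaw":1}]' 10
python3 -c "from h import *; go([.548,-.2144,.117])"
```

```text
clock: 4.85
tool_pos: [0.5492, -0.2109, 0.1175]
ee_rot: [1.543, 2.737, -0.0]
ft_force: [-0.6, 0.2, -0.3]
opening: 0.033
grasp_force: 0.0
clock 4.85 tcp [ 0.5492 -0.2109  0.1175] off cm [-0.2393 -0.2846  0.0542] turn [ 0.0002  0.0064 -0.0143] q7 1.2758451175784644 F [-0.5582  0.2053 -0.2591]
```

```bash
python3 -m inch '[{"offset":[0,0,0],"turn":[0,0,0],"jaw":1},{"offset":[0,0,0],"turn":[0,0,0],"jaw":1},{"offset":[0,0,0],"turn":[0,0,0],"jaw":1},{"offset":[0,0,0],"turn":[0,0,0],"jaw":1},{"offset":[0,0,0],"turn":[0,0,0],"jaw":1}]' 10
python3 - <<'E'
from h import *
go([.548,-.2144,.117])
s=r.observe(); p=s["tool_pos"]+[0,0,.019]; u=np.array([.8554,.5180])
c=np.array([.5857,-.1885]); d=(p[:2]-c)@u; print("bar x rel housing",d,"theta",np.arcsin(d/.085),"z",p[2])
S=imaging.snapshot("wrist"); cv2.imwrite("pics/w2.png",S[:,:,::-1])
E
```

```text
clock: 5.35
tool_pos: [0.5491, -0.2109, 0.1175]
ee_rot: [1.543, 2.737, -0.0]
ft_force: [-0.7, 0.2, 0.4]
opening: 0.0157
grasp_force: 10.0
clock 5.35 tcp [ 0.5491 -0.2109  0.1175] off cm [-0.2381 -0.2751  0.0519] turn [-0.0076  0.0055 -0.0152] q7 1.2758837624278991 F [-0.6702  0.2349  0.4218]
bar x rel housing -0.042913275309504756 theta -0.5292221599729607 z 0.13651803318843894
```

View pics/w2.png

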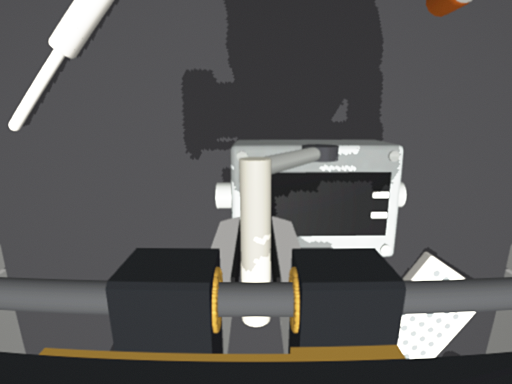

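The bar is gripped at 15.7 mm opening and 10 N, with theta about -0.53. Next I'll follow the arc to upright.

```bash
python3 -m inch '[{"offset":[0,0.5,-0.25],"turn":[0,0,0],"jaw":1},{"offset":[0,0.5,-0.25],"turn":[0,0,0],"jaw":1},{"offset":[0,0.5,-0.2],"turn":[0,0,0],"jaw":1},{"offset":[0,0.55,-0.16],"turn":[0,0,0],"jaw":1},{"offset":[0,0.55,-0.12],"turn":[0,0,0],"jaw":1},{"offset":[0,0.6,-0.12],"turn":[0,0,0],"jaw":1},{"offset":[0,0.55,-0.05],"turn":[0,0,0],"jaw":1},{"offset":[0,0.55,-0.02],"turn":[0,0,0],"jaw":1}]' 10
python3 - <<'E'
from h import *
go([.5857,-.1885,.131])
S=imaging.snapshot("scene");T=imaging.snapshot("top")
cv2.imwrite("pics/m.png",np.hstack([S[90:290,120:320],T[80:280,280:480]])[:,:,::-1].repeat(2,0).repeat(2,1))
E
```

```text
clock: 6.2
tool_pos: [0.5864, -0.1885, 0.1293]
ee_rot: [1.542, 2.737, -0.0]
ft_force: [-1.6, -2.3, 1.3]
opening: 0.0153
grasp_force: 10.0
clock 6.2 tcp [ 0.5864 -0.1885  0.1293] off cm [ 0.037  -0.0649 -0.1714] turn [ 0.0004  0.0234 -0.0137] q7 1.2119213114234486 F [-1.6389 -2.3094  1.2694]
```

View pics/m.png

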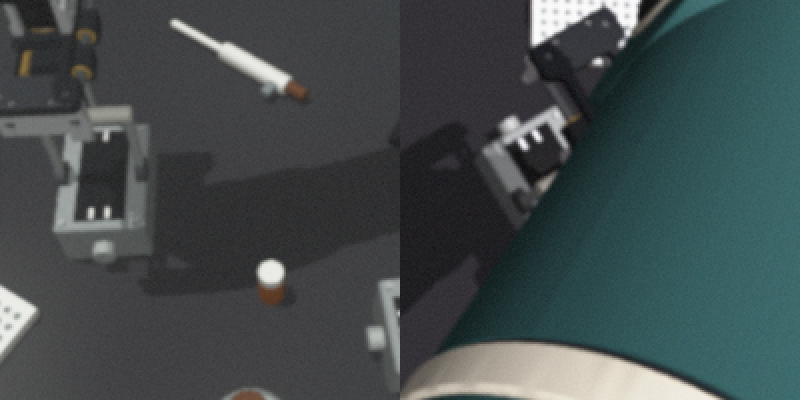

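In the scene view the bar (crop (110,113)) is still in the grip and the lever is upright over the housing. I'll hold it there for 2.2 s.

```bash
H='no'; python3 -m inch '[{"offset":[0,0,0],"turn":[0,0,0],"jaw":1},{"offset":[0,0,0],"turn":[0,0,0],"jaw":1},{"offset":[0,0,0],"turn":[0,0,0],"jaw":1},{"offset":[0,0,0],"turn":[0,0,0],"jaw":1},{"offset":[0,0,0],"turn":[0,0,0],"jaw":1},{"offset":[0,0,0],"turn":[0,0,0],"jaw":1},{"offset":[0,0,0],"turn":[0,0,0],"jaw":1},{"offset":[0,0,0],"turn":[0,0,0],"jaw":1},{"offset":[0,0,0],"turn":[0,0,0],"jaw":1},{"offset":[0,0,0],"turn":[0,0,0],"jaw":1},{"offset":[0,0,0],"turn":[0,0,0],"jaw":1},{"offset":[0,0,0],"turn":[0,0,0],"jaw":1},{"offset":[0,0,0],"turn":[0,0,0],"jaw":1},{"offset":[0,0,0],"turn":[0,0,0],"jaw":1},{"offset":[0,0,0],"turn":[0,0,0],"jaw":1},{"offset":[0,0,0],"turn":[0,0,0],"jaw":1},{"offset":[0,0,0],"turn":[0,0,0],"jaw":1},{"offset":[0,0,0],"turn":[0,0,0],"jaw":1},{"offset":[0,0,0],"turn":[0,0,0],"jaw":1},{"offset":[0,0,0],"turn":[0,0,0],"jaw":1}]' 10
python3 -m inch '[{"offset":[0,0,0],"turn":[0,0,0],"jaw":1},{"offset":[0,0,0],"turn":[0,0,0],"jaw":1},{"offset":[0,0,0],"turn":[0,0,0],"jaw":1}]'
```

```text
clock: 8.3
tool_pos: [0.586, -0.1886, 0.1292]
ee_rot: [1.543, 2.737, -0.0]
ft_force: [3.8, -2.3, -0.2]
opening: 0.0155
grasp_force: 10.0
clock: 8.6
tool_pos: [0.586, -0.1886, 0.1292]
ee_rot: [1.543, 2.737, -0.0]
ft_force: [3.3, -1.5, 1.1]
opening: 0.0156
grasp_force: 10.0
```

```bash
python3 -m inch '[{"offset":[0,0.64,0.02],"turn":[0,0,0],"jaw":1},{"offset":[0,0.63,0.07],"turn":[0,0,0],"jaw":1},{"offset":[0,0.63,0.12],"turn":[0,0,0],"jaw":1},{"offset":[0,0.61,0.17],"turn":[0,0,0],"jaw":1},{"offset":[0,0.6,0.21],"turn":[0,0,0],"jaw":1},{"offset":[0,0.58,0.26],"turn":[0,0,0],"jaw":1},{"offset":[0,0.56,0.3],"turn":[0,0,0],"jaw":1},{"offset":[0,0.54,0.34],"turn":[0,0,0],"jaw":1},{"offset":[0,0,0],"turn":[0,0,0],"jaw":1},{"offset":[0,0,0],"turn":[0,0,0],"jaw":1},{"offset":[0,0,0],"turn":[0,0,0],"jaw":1}]' 10
python3 - <<'E'
from h import *
go([.5857,-.1885,.131])
S=imaging.snapshot("scene");W=imaging.snapshot("wrist")
cv2.imwrite("pics/e.png",np.hstack([S[90:290,120:320].repeat(2,0).repeat(2,1),cv2.resize(W,(400,400))])[:,:,::-1])
E
```

```text
clock: 9.7
tool_pos: [0.6269, -0.1636, 0.1142]
ee_rot: [-1.542, -2.737, -0.0]
ft_force: [0.3, 0.6, -4.1]
opening: 0.0156
grasp_force: 10.0
clock 9.7 tcp [ 0.6269 -0.1636  0.1142] off cm [ 0.0042 -4.8105 -1.6826] turn [ 0.0069 -0.0132 -0.014 ] q7 1.163974296144314 F [ 0.2935  0.5774 -4.1036]
```

View pics/e.png

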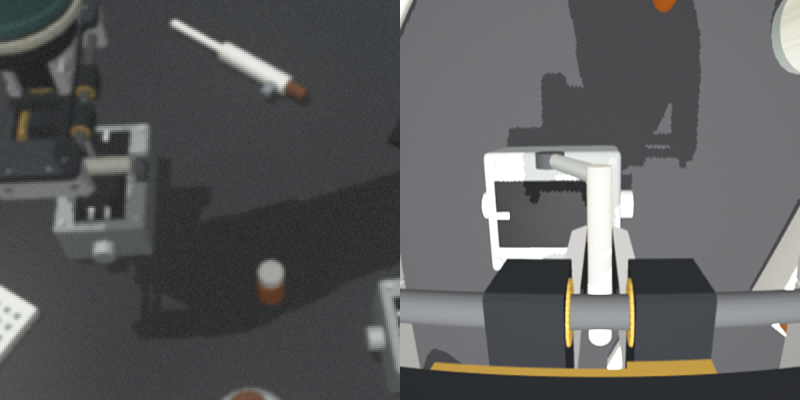

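The bar is held over the two-mark end (theta about 0.6; wrist picture, bar at (600,165) to (600,340)). Now release, then retreat straight up.

```bash
python3 -m inch '[{"offset":[0,0,0],"turn":[0,0,0],"jaw":-1},{"offset":[0,0,0],"turn":[0,0,0],"jaw":-1},{"offset":[0,0,0],"turn":[0,0,0],"jaw":-1},{"offset":[0,0,0],"turn":[0,0,0],"jaw":-1},{"offset":[0,0,0],"turn":[0,0,0],"jaw":-1},{"offset":[0,0,0],"turn":[0,0,0],"jaw":-1},{"offset":[0,0,0],"turn":[0,0,0],"jaw":-1},{"offset":[0,0,0],"turn":[0,0,0],"jaw":-1},{"offset":[0,0,0],"turn":[0,0,0],"jaw":-1},{"offset":[0,0,0],"turn":[0,0,0],"jaw":-1},{"offset":[0,0,-2],"turn":[0,0,0],"jaw":-1},{"offset":[0,0,-2],"turn":[0,0,0],"jaw":-1},{"offset":[0,0,-2],"turn":[0,0,0],"jaw":-1},{"offset":[0,0,-2],"turn":[0,0,0],"jaw":-1},{"offset":[0,0,-2],"turn":[0,0,0],"jaw":-1},{"offset":[0,0,-2],"turn":[0,0,0],"jaw":-1},{"offset":[0,0,0],"turn":[0,0,0],"jaw":-1},{"offset":[0,0,0],"turn":[0,0,0],"jaw":-1},{"offset":[0,0,0],"turn":[0,0,0],"jaw":-1}]' 10
python3 - <<'E'
from h import *
S=imaging.snapshot("scene");W=imaging.snapshot("wrist")
cv2.imwrite("pics/f.png",np.hstack([S[90:290,120:320].repeat(2,0).repeat(2,1),cv2.resize(W,(400,400))])[:,:,::-1])
E
```

```text
clock: 11.7
tool_pos: [0.6266, -0.1636, 0.2334]
ee_rot: [-1.542, -2.736, 0.001]
ft_force: [-0.3, -0.0, -0.3]
opening: 0.094
grasp_force: 0.0
```

View pics/f.png

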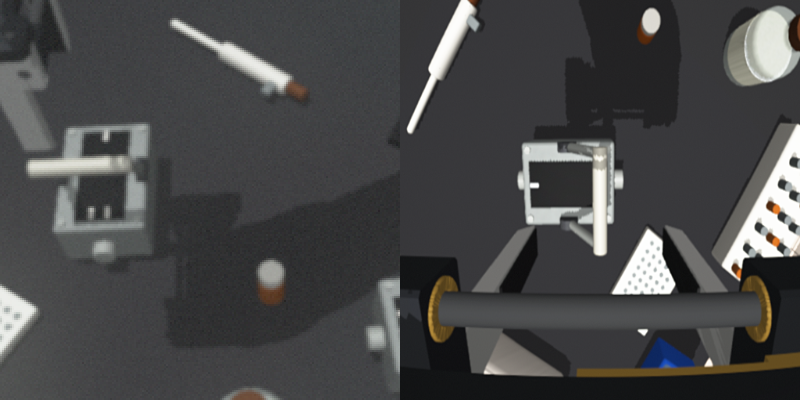

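The lever leans to the two-mark end (wrist crop, bar at (600,150) to (600,255)) and the gripper is clear of it. Handing in.

```bash
python3 -c "from rig import r; print(r.sign_off())"
```

```text
the job is handed in; nothing more can be done
None
```

The stirrup lever was held upright for over two seconds, then moved across to about +0.6 rad (stop at +0.65) and let go. The robot stayed clear of the ball lever, and the job was handed in at about 12 s of the 38 s allowed; sign-off returned no verdict.

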